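# Refit the R-clip on the spice carousel post

## Task

Lock the tray of the spice carousel: pick up the red-headed R-clip from the chopping board, start its straight leg in the cross-hole of the carousel's steel post, and push it gently until it is fully home, the bent leg snapped over the post and the shoulder up against it. Let go and leave it there; never force it or lean on the carousel (a push of about 10 N is enough), and leave the jars and everything else standing where they are.

Things in the scene. Friction and masses are not known exactly. Their poses are not given: they have to be found in the camera images.
- clip: Steel R-clip with red grip head, 72 g, flat on the board. Origin: centre of the head's underside; x along the straight leg away from the head, z up. Head 30 x 24 x 14 mm (x, y, z), gripped across its 24 mm sides. Centreline of shoulder and legs 7 mm above the origin. Shoulder: 11 mm diameter, x = 15 to 23 mm. Straight leg: 6 mm diameter, blunt end with 0.5 mm chamfer, on y = 0 to x = 66 mm
- clip_seat (a point): Point on the clip's straight leg, 36 mm from the origin along x and 7 mm up: lies on the post's axis when the clip is home (the shoulder then has 0 to 1 mm to go to the post)
- clip_tip (a point): End of the straight leg, 66 mm from the origin along x and 7 mm up
- clip_spring (a joint): Opening of the bent leg (rad) about its root: 0 relaxed and also when home, about 0.1 as its waist passes the post. 6 mm wire on the clip's +y side: (x, y) = root (15, 9), saddle that hugs the post (36, 15.3), narrow waist (48, 9.8), flared end (59, 19) mm. Spring 2.8 N m/rad, steel slides easily; snapping over takes 3 to 8 N along the leg, then it pulls itself home
- carousel: Spice carousel, fixed. Origin: centre of its underside, z up; x is the direction of the post's cross-hole. Black foot, brown wooden tray 224 mm across, its top at 42 mm, white hub 38 mm across up to 70 mm, then a bare upright steel post, 24 mm diameter, on the axis. The clip may go in from either end; the -x end faces the robot
- hole (a point): On the post's axis 96 mm above the carousel's origin: middle of the range for the hole. The post sits stiffly up to 11 mm higher or lower, NOT in any measured pose: the true hole centre is 85 to 107 mm up. The post's flat top is always 26 mm above the hole's centre: find it by touch or sight. Hole: 7.5 mm square, right through along the carousel's x, edges barely broken (0.3 mm)
- board: Dark wooden chopping board 220 x 160 x 18 mm, fixed. Origin: centre of its underside; the clip lies on its top
- paprika: Small brown spice jar, 40 mm diameter, 75 mm high, on the tray beyond the post. Origin at its foot. Bystander
- oregano: Small green spice jar, 40 mm diameter, 75 mm high, on the tray beyond the post. Origin at its foot. Bystander
- teaspoon: Steel spoon, 140 mm long, lying along the right-hand (-y) edge of the board. Bystander
- mug: Blue mug, 80 mm diameter, 90 mm high, at the far side of the worktop. Bystander
- bowl: White bowl, 130 mm diameter, 55 mm high, at the far side of the worktop. Bystander
- tumbler: Glass tumbler, 72 mm diameter, 95 mm high, at the far side of the worktop. Bystander
- pepper_mill: Wooden pepper mill, 54 mm diameter, 155 mm high, to the robot's right. Bystander
Things that resemble listed ones, but are neither listed nor needed, are in the scene too. Leave any blue look-alike of the clip alone. What is shaped like the carousel but yellow is not meant.

How it is judged:
On the way, in this order (a step that is already met when the one before it is completed fails the run):
1. the clip is picked up, 20 mm clear of the board's top (height (world z) of clip above 0.038 m), for 0.1 s.
2. the straight leg is started in the cross-hole, at least 8 mm deep (horizontal distance between clip_seat and hole below 0.034 m and y of clip_seat in the frame of carousel between -0.004 and 0.004 m and z of clip_tip in the frame of carousel between 0.078 and 0.11 m and angle between the x axis of clip and the x axis of carousel, either way round below 0.2 rad), for 0.05 s.
At the end, for the whole second after the job is handed in: Clip released, at rest and home in the cross-hole: its seat point within 4 mm of the post's axis seen from above and 78 to 110 mm above the carousel's underside, leg within 0.17 rad of the hole's direction, bent leg snapped back to under 0.06 rad (horizontal distance between clip_seat and hole below 0.004 m and z of clip_seat in the frame of carousel between 0.078 and 0.11 m and angle between the x axis of clip and the x axis of carousel, either way round below 0.17 rad and value of joint clip_spring below 0.06 rad and linear speed of clip below 0.02 m/s); the robot touches nothing.
It fails at once if the clip is forced: all contact between clip and carousel, the bent leg's own pinch of up to about 17 N included, adds up to more than 28 N (contact force between clip and carousel above 28 N).
It fails at once if the gripper or arm presses on the carousel with more than 25 N (contact force between any of the fingers, the arm and carousel above 25 N).
It fails at once if a spice jar is shifted by more than 15 mm or tipped (distance of any of paprika, oregano from where it was at the start of the episode above 0.015 m or angle between any of paprika, oregano's own z axis and vertical above 0.4 rad).
It fails at once if the spoon, mug, bowl, tumbler or pepper mill is shifted by more than 30 mm (distance of any of teaspoon, mug, bowl, tumbler, pepper_mill from where it was at the start of the episode above 0.03 m).
It also fails if it takes over 67 s, if anything falls off the work surface, if the arm or the gripper's body presses on something with over 40 N, if the wrist force passes 120 N, or if a joint passes its speed limit or range.

## Robot

A 6-joint arm with a two-finger parallel gripper is mounted at the origin on the work surface. World frame = base frame: x ahead of the robot, y to its left, z up, the work surface at z = 0. Lengths are in m, angles in rad, forces in N, time in s.
With the tool pointing down it reaches from about 0.3 to 0.775 m from the base axis. Payload 14.6 kg.
Tool frame: the origin (TCP) lies at the very end of the fingers, on their centre line; the grasp point (between the pads) lies 19 mm behind it; z points along the fingers, y is the line along which they close (so a half turn about z gives the same grasp; the last joint's range is limited). The gripper opens to 94 mm and grips with 3 to 60 N. Pads are 16 mm wide; open, the fingers measure 119 mm over their backs; the gripper's body (75 mm by 177 mm) begins 78 mm behind the grasp point.
Start: joints at [1.157, 0.3, 1.521, -0, 1.321, -0.067], TCP at [0.187, 0.517, 0.205] pointing down, gripper open.
Joint ranges: [-3.03, 3.03], [-0.79, 2.21], [0.23, 2.52], [-1.04, 4.18], [0, 3.07], [-2.55, 2.55]. Speed limits (rad/s): [2.22, 2.22, 2.57, 3.14, 3.14, 3.14].

## Interface

Orientations are given as [roll, pitch, yaw] about the fixed x, y, z axes, in that order (R = Rz(yaw) Ry(pitch) Rx(roll)).
In Python, from station import ctrl, cams gives the robot as it stands. The module is installed in compiled form; this text tells all that it offers.
- The arm moves only by the tool arm_command, never from a script. Its argument "plan" is a list that holds one entry, the list of rows, each a list of 7 numbers: the shift along the tool's x, y, z in normalised numbers (1 is 0.75 m), then the turn, a rotation vector about the tool's x, y, z in normalised numbers (1 is pi/2 rad), then the closure, from -1 (fully open) to 1 (shut). A call has 1 to 12 rows; each row is the pose to reach, as a shift and turn from the pose commanded when the call began, along the tool's axes at that moment; what a row does not reach only later rows make up. A row lasts 1/10 s, in which the tool goes at most 50 mm and 8.59 degrees, less where a joint would pass 70% of its speed; a pose out of reach is approached as far as the arm can. A shift or turn number past 1, either way, is cut back to 1. A call with a gripper value outside its range is refused whole. The fingers move at their own pace and stop on an object; "squeeze" is the grip in N (left out, the last holds). Time passes only in rows, so rows that repeat a pose let the fingers close. It gives the time, the measured TCP pose, the force, the opening and the grip force at its end, in the units of the state.
- ctrl.get_obs(): the state, without advancing time (a new reading comes with each control period).
- cams.camera(name): name is "scene" or "top"; returns (picture, depth): 400x640x3 uint8, blue, green, red; 400x640 float32, m along the optical axis (not along the pixel's ray), 0 where there is no reading.
- cams.camera_info(name): a dict with "fx", "fy", "cx", "cy" (pixels), "world_to_cam" (4x4, takes a point from world to camera coordinates). Camera axes: x right, y down, z forward; pixel columns grow to the right and rows downward; lengths in m; the calibration is good to about 2 mm. A picture is of the moment at which its call begins. camera_info takes no time and is no camera call.
- ctrl.hand_in(): hands the job in; it is judged then, once.
The state is a dict: "time_s": time; "qpos": joint angles; "joint_vel": joint speeds; "tau": joint torques, N m; "ee_pos": TCP position; "eef_rot": TCP orientation; "force": force on the tool from outside, world axes, zero at the start; "moment": the same for the moment, N m; "grip_width": finger opening in m; "grip_force": force on a finger pad.
Only numpy, scipy, OpenCV 4.12 (cv2) and the standard library are available. Lean on these libraries where they do the work, as an engineer would, in place of code of your own. Each camera call takes 0.05 s, during which the arm holds its last target. There are 200 camera calls.

## Working session

There is one attempt and no reset: what is moved stays moved. The work goes in short steps, Python scripts to look and compute and a tool call to move; the robot and the scene stay as the last step left them, time stands still between calls to the robot, and variables do not carry over. Pictures are saved under pics/ and viewed, at most 10 in all, crops included, and the job is handed in when it is done.

Besides the shell and the picture viewer there is one more tool, called by a JSON object that holds its "name" and its "arguments". arm_command: Moves the arm, as the interface text tells. Its arguments: {"type":"object","properties":{"plan":{"type":"array"},"squeeze":{"type":"number"}},"required":["plan"]}

```bash
mkdir -p pics; cat > h.py <<'E'
import numpy as np, cv2
from station import ctrl, cams
from scipy.spatial.transform import Rotation as R
def shot(n):
    p,d=cams.camera(n); i=cams.camera_info(n); return p,d,i
def proj(i,P):
    P=np.atleast_2d(P); c=(i['world_to_cam']@np.c_[P,np.ones(len(P))].T)[:3]
    return np.c_[i['fx']*c[0]/c[2]+i['cx'], i['fy']*c[1]/c[2]+i['cy']]
def cast(i,uv,z):
    uv=np.atleast_2d(uv); M=np.linalg.inv(i['world_to_cam'])
    r=np.c_[(uv[:,0]-i['cx'])/i['fx'],(uv[:,1]-i['cy'])/i['fy'],np.ones(len(uv))]@M[:3,:3].T
    o=M[:3,3]; return o+r*((z-o[2])/r[:,2])[:,None]
def pts(i,d):
    v,u=np.mgrid[:d.shape[0],:d.shape[1]]
    M=np.linalg.inv(i['world_to_cam'])
    c=np.stack([(u-i['cx'])/i['fx']*d,(v-i['cy'])/i['fy']*d,d],-1)
    return c@M[:3,:3].T+M[:3,3]
E
python3 - <<'E'
from h import *
for n in("scene","top"):
    p,d,i=shot(n); cv2.imwrite(f"pics/{n}0.png",p); np.savez(f"{n}0.npz",p=p,d=d)
    M=np.linalg.inv(i['world_to_cam']); print(n,M[:3,3].round(3),M[:3,2].round(3),i['fx'],(d>0).mean())
print(ctrl.get_obs())
E
```

```text
scene [1.259 0.307 1.038] [-0.562 -0.257 -0.786] 376.10065316631847 0.9958515625
top [ 0.414 -0.004  1.342] [ 0.122 -0.005 -0.992] 467.8697278257098 0.99610546875
{'time_s': 0.1, 'qpos': array([ 1.15742419e+00,  3.00392856e-01,  1.52153257e+00, -7.22473171e-06,
        1.32070432e+00, -6.66211475e-02]), 'joint_vel': array([-0.00246855, -0.00120303, -0.00088496,  0.00099941, -0.00041102,
       -0.00103212]), 'tau': array([ 1.30228822e-03, -5.32640755e+01, -3.53281546e+01,  7.08701299e-02,
        2.34567525e-02, -9.91725665e-05]), 'ee_pos': array([0.18683192, 0.51703658, 0.20494977]), 'eef_rot': array([-3.14055740e+00, -6.20583800e-05,  2.79484343e+00]), 'force': array([-0.66622964,  0.17695404, -0.31011991]), 'moment': array([ 0.00033633, -0.01767264, -0.04722946]), 'grip_force': 0.0, 'grip_width': 0.09386539930328222}
```

View pics/scene0.png

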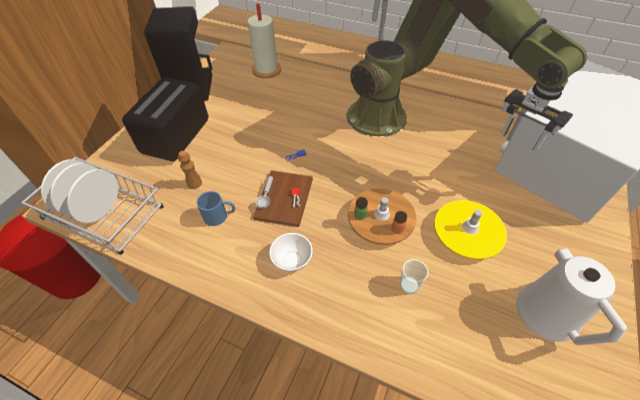

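View pics/top0.png

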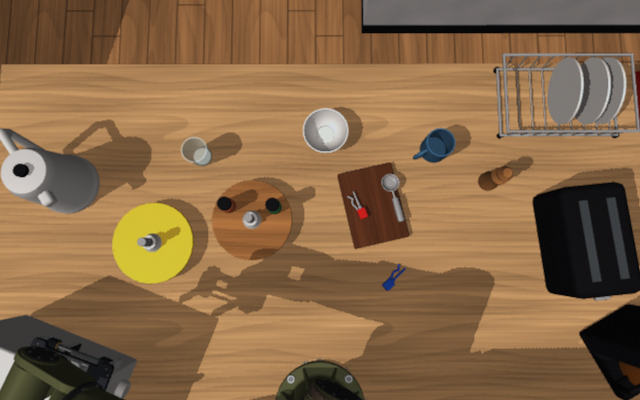

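The scene view shows the red clip at (295,191) on the board, the blue look-alike at (296,155), the brown carousel at (382,215) and the yellow one at (470,228). In the top view these are red (362,211), blue (393,277), brown (252,219) and yellow (150,242). The red-headed clip on the dark board and the brown tray with the two jars fit the description, so I'll confirm them in one enlarged crop.

```bash
python3 - <<'E'
from h import *
out=[]
for n,boxes in(("scene",[(270,175,50,40),(357,185,50,40)]),("top",[(335,185,50,40),(226,195,50,40)])):
    z=np.load(n+"0.npz");p,d=z['p'],z['d'];i=cams.camera_info(n);P=pts(i,d)
    out.append(np.hstack([cv2.resize(p[y:y+h,x:x+w],None,fx=7,fy=7,interpolation=cv2.INTER_CUBIC) for x,y,w,h in boxes]))
    b,g,r=[p[...,k].astype(int) for k in range(3)]
    m=((r>120)&(g<60)&(b<60)&(P[...,2]>0.01)&(P[...,2]<.06)).astype(np.uint8)
    nn,l,s,c=cv2.connectedComponentsWithStats(m)
    for k in range(1,nn):
        if s[k,4]>15:
            v,u=np.where(l==k); q=cast(i,np.c_[u,v],.032)
            print(n,'red',s[k],c[k],'cast.032',cast(i,c[k],.032).round(4),'depth med',np.median(P[l==k],0).round(4),'rect',cv2.minAreaRect((q[:,:2]*1000).astype(np.float32)))
    # carousel brown tray: height 0.035-0.05 in region
    Z=P[...,2]; reg=(np.hypot(P[...,0]-.5,P[...,1]-.17)<.3)
    m=(abs(Z-.042)<.006)&reg&~((r>150)&(g>150)&(b<90))
    nn,l,s,c=cv2.connectedComponentsWithStats(m.astype(np.uint8))
    for k in range(1,nn):
        if s[k,4]>800:
            cnt=np.vstack(cv2.findContours((l==k).astype(np.uint8),cv2.RETR_EXTERNAL,2)[0])[:,0]
            hull=cv2.convexHull(cnt)[:,0]
            q=cast(i,hull,.042)[:,:2]; print(n,'tray',s[k,4],c[k].round(1),cv2.minEnclosingCircle((q*1000).astype(np.float32)),'Z',np.median(Z[l==k]))
    # tall points in carousel area
    m=(Z>.072)&(Z<.16)&(P[...,0]>.3)
    nn,l,s,c=cv2.connectedComponentsWithStats(m.astype(np.uint8))
    for k in range(1,nn):
        a=np.median(P[l==k],0)
        if s[k,4]>8 and -.05<a[1]<.45 and a[0]<.75: 
            hz=np.percentile(P[l==k][:,2],95); tp=P[l==k]; tp=tp[tp[:,2]>hz-.006]
            print(n,'tall',s[k],hz.round(4),tp.mean(0).round(4),len(tp),tp.min(0).round(3),tp.max(0).round(3))
cv2.imwrite("pics/crop1.png",np.vstack(out))
E
```

```text
scene red [291 189   8   7  33] [294.24242424 191.21212121] cast.032 [[ 0.5328 -0.1215  0.032 ]] depth med [ 0.5335 -0.1222  0.0332] rect ((535.60400390625, -119.49073028564453), (29.023033142089844, 21.614028930664062), 15.627490043640137)
scene tray 2117 [381.2 216.8] ((513.79248046875, 188.46209716796875), 113.80154418945312) Z 0.043554228777670456
scene tall [355 197  13  18 190] 0.1209 [0.5477 0.125  0.1187] 88 [0.529 0.107 0.115] [0.565 0.142 0.123]
scene tall [377 197  12  17 122] 0.1202 [0.5134 0.1886 0.1179] 44 [0.501 0.177 0.114] [0.524 0.2   0.122]
scene tall [392 211  15  19 208] 0.1202 [0.5518 0.2515 0.1182] 98 [0.534 0.235 0.115] [0.569 0.269 0.122]
scene tall [402 259  26  27 297] 0.098 [0.6999 0.3396 0.0957] 123 [0.666 0.305 0.092] [0.737 0.375 0.1  ]
top red [357 207  11  13  87] [362.10344828 213.06896552] cast.032 [[ 0.5293 -0.1205  0.032 ]] depth med [ 0.5296 -0.1204  0.0307] rect ((529.517578125, -120.25680541992188), (29.20604705810547, 24.121179580688477), 21.5745849609375)
top tray 4248 [251.6 220.9] ((513.5113525390625, 188.9683837890625), 111.71768188476562) Z 0.04216739820156212
top tall [181 136  27  27 248] 0.0986 [0.6984 0.3414 0.096 ] 98 [0.665 0.307 0.093] [0.737 0.375 0.103]
top tall [216 196  18  16 211] 0.1202 [0.551  0.2528 0.1172] 140 [0.534 0.237 0.114] [0.569 0.272 0.122]
top tall [265 197  16  16 189] 0.1209 [0.5478 0.1256 0.1178] 122 [0.531 0.108 0.115] [0.565 0.142 0.123]
top tall [243 213  14  12  96] 0.1201 [0.513  0.189  0.1171] 59 [0.502 0.178 0.114] [0.523 0.2   0.123]
```

View pics/crop1.png

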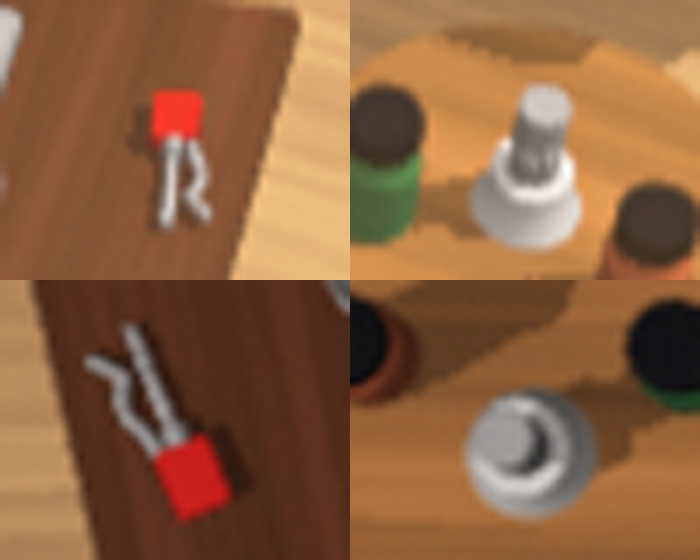

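The crop shows the red clip with its straight leg on the right and the bent leg on its left (+y) side, head at top-view (362,213) and leg tip near (353.6,191.4). The brown carousel's grey post is at scene (382,205) and top (248,216). Next I'll refine the clip's yaw, look for the hole, and work out the first move.

```bash
cat >> h.py <<'E'
def go(pos,yaw,obs=None,R0=None):
    o=obs or ctrl.get_obs(); Rc=R.from_euler('xyz',o['eef_rot']); Rt=R.from_euler('xyz',[np.pi,0,yaw])
    return (Rc.inv().apply(np.array(pos)-o['ee_pos'])*1000).round(1), (Rc.inv()*Rt).as_rotvec().round(4)
E
python3 - <<'E'
from h import *
H=np.array([.5293,-.1205])
for n in("top","scene"):
    p=np.load(n+"0.npz")['p']; i=cams.camera_info(n); hsv=cv2.cvtColor(p,cv2.COLOR_BGR2HSV)
    v,u=np.mgrid[:400,:640]; q=cast(i,np.c_[u.ravel(),v.ravel()],.025)[:,:2].reshape(400,640,2)
    dd=q-H; r=np.hypot(dd[...,0],dd[...,1]); m=(r<.075)&(hsv[...,1]<90)&(p[...,1]>70)
    a=np.degrees(np.arctan2(dd[...,1],dd[...,0]))
    for lo,hi in((.018,.03),(.03,.04),(.04,.05),(.05,.06),(.06,.072)):
        k=m&(r>=lo)&(r<hi); print(n,lo,sorted(zip(a[k].round().astype(int),p[k][:,1])))
C=np.array([.513,.189]); i=cams.camera_info("scene")
acc=np.mean([cams.camera("scene")[0].astype(np.float32) for _ in range(10)],0).mean(2)
print('hole side brightness; cols phi',list(range(-60,81,10)))
for z in np.arange(.118,.07,-.003):
    ph=np.radians(np.arange(-60,81,10)); P=np.c_[C[0]+.012*np.cos(ph),C[1]+.012*np.sin(ph),np.full(len(ph),z)]
    uv=proj(i,P).astype(np.float32); print(round(z,3),cv2.remap(acc,uv[:,:1],uv[:,1:],cv2.INTER_LINEAR).ravel().astype(int))
big=cv2.resize(acc[190:230,365:400],None,fx=14,fy=14,interpolation=cv2.INTER_CUBIC); cv2.imwrite("pics/hole.png",np.clip(big*1.2,0,255))
print(ctrl.get_obs()['time_s']); y=np.radians(201.5)
print(go([.5293,-.1205,.12],y))
E
```

```text
top 0.018 [(np.int64(6), np.uint8(74)), (np.int64(12), np.uint8(89)), (np.int64(14), np.uint8(123)), (np.int64(16), np.uint8(104)), (np.int64(16), np.uint8(140)), (np.int64(18), np.uint8(126)), (np.int64(21), np.uint8(145)), (np.int64(22), np.uint8(145)), (np.int64(24), np.uint8(120)), (np.int64(24), np.uint8(156)), (np.int64(27), np.uint8(104)), (np.int64(27), np.uint8(116)), (np.int64(31), np.uint8(118)), (np.int64(36), np.uint8(95)), (np.int64(37), np.uint8(76)), (np.int64(38), np.uint8(78)), (np.int64(42), np.uint8(116)), (np.int64(43), np.uint8(128)), (np.int64(43), np.uint8(131)), (np.int64(47), np.uint8(140)), (np.int64(48), np.uint8(110)), (np.int64(48), np.uint8(146)), (np.int64(51), np.uint8(90)), (np.int64(52), np.uint8(105)), (np.int64(54), np.uint8(124))]
top 0.03 [(np.int64(15), np.uint8(85)), (np.int64(17), np.uint8(89)), (np.int64(18), np.uint8(128)), (np.int64(20), np.uint8(151)), (np.int64(21), np.uint8(145)), (np.int64(23), np.uint8(146)), (np.int64(25), np.uint8(125)), (np.int64(25), np.uint8(142)), (np.int64(27), np.uint8(85)), (np.int64(39), np.uint8(85)), (np.i
[... 4389 characters left out ...]
3 133 124 138 157 157 169 183 178]
0.091 [137 120 114 114 119 126 132 139 123 129 151 155 165 191 197]
0.088 [139 117 108 109 111 118 124 129 119 120 138 152 156 190 207]
0.085 [136 115 102 103 105 110 113 118 115 114 127 146 161 186 208]
0.082 [130 114  97 101 101 106 111 112 114 115 130 146 166 184 205]
0.079 [128 115 104 101 106 107 114 120 123 132 141 149 174 189 201]
0.076 [128 120 113 116 116 127 143 147 147 160 171 177 188 201 205]
0.073 [131 131 134 137 145 155 175 183 182 191 198 205 209 212 214]
0.6
(array([-538.8, -483.4,   85.4]), array([ 0.   , -0.   , -0.722]))[ WARN:0@12.684] global loadsave.cpp:1063 imwrite_ Unsupported depth image for selected encoder is fallbacked to CV_8U.
```

View pics/hole.png

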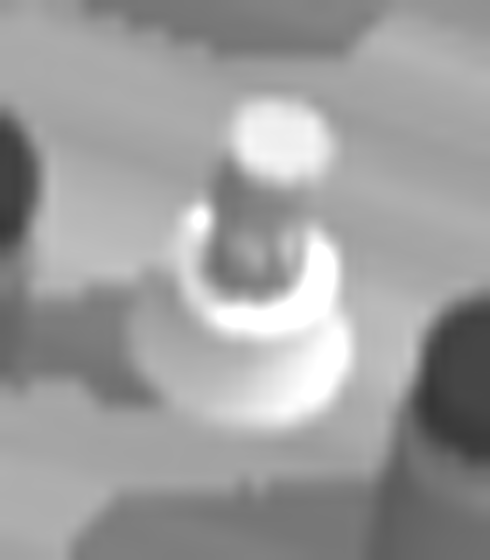

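The enlarged view shows the post's hole as a small bright patch with dark edges near (255,250) in the crop, facing roughly +x (yaw about 0) and centred near 94 mm up. That agrees with the post top, measured at 120 mm. The clip's yaw is about 21.5°. Moving above it now.

The manual's scale: shifts go in shares of 0.75 m and turns go in shares of pi/2 rad. Converting my numbers, -538 mm is -0.7173, -495 mm is -0.66, -0.722 rad is -0.4596.

{"name": "arm_command", "arguments": {"plan": [[[-0.06,-0.0533,0,0,0,-0.0637,-1],[-0.12,-0.108,0,0,0,-0.1273,-1],[-0.18,-0.1613,0,0,0,-0.191,-1],[-0.24,-0.2147,0,0,0,-0.2546,-0.5],[-0.3,-0.2693,0,0,0,-0.3183,-0.2],[-0.36,-0.3227,0,0,0,-0.382,0],[-0.42,-0.376,0,0,0,-0.4456,0],[-0.48,-0.4307,0,0,0,-0.4596,0],[-0.54,-0.484,0,0,0,-0.4596,0],[-0.6,-0.5373,0,0,0,-0.4596,0],[-0.66,-0.5907,0,0,0,-0.4596,0],[-0.7173,-0.644,0.04,0,0,-0.4596,0]]]}}

```text
time_s: 1.8
ee_pos: [0.4716, -0.0125, 0.1979]
eef_rot: [-3.141, 0.002, -2.767]
force: [1.2, 0.5, -0.3]
grip_width: 0.047
grip_force: 0.0
```

```bash
python3 - <<'E'
from h import *
o=ctrl.get_obs();print(o['time_s'],o['ee_pos'].round(4),o['eef_rot'].round(4),o['grip_width'],o['force'])
print(go([.530,-.121,.021],np.radians(201.5)))
E
```

```text
1.8 [ 0.4716 -0.0125  0.1979] [-3.1405e+00  2.2000e-03 -2.7667e+00] 0.04698788938468621 [ 1.15561381  0.53373143 -0.28296931]
(array([ -14.2, -122.2,  177. ]), array([-0.0011,  0.0022, -0.0004]))
```

Scaled: -122 mm is -0.1627, 110 mm is 0.1467.

{"name": "arm_command", "arguments": {"plan": [[[-0.0067,-0.0533,0.04,0,0,0,0],[-0.0133,-0.1067,0.08,0,0,0,0],[-0.0187,-0.1627,0.1333,0,0,0,0],[-0.0187,-0.1627,0.1467,0,0,0,0],[-0.0187,-0.1627,0.1467,0,0,0,0],[-0.0187,-0.1627,0.1467,0,0,0,0],[-0.0187,-0.1627,0.1467,0,0,0,0]]]}}

```text
time_s: 2.5
ee_pos: [0.5287, -0.1178, 0.0886]
eef_rot: [-3.14, 0.002, -2.765]
force: [-0.1, -0.0, -1.1]
grip_width: 0.0473
grip_force: 0.0
```

```bash
python3 - <<'E'
from h import *
o=ctrl.get_obs();print(o['time_s'],o['ee_pos'].round(4),o['eef_rot'].round(4),o['grip_width'],o['force'],o['joint_vel'].round(3))
print(go([.530,-.121,.021],np.radians(201.5)))
E
```

```text
2.5 [ 0.5287 -0.1178  0.0886] [-3.1401e+00  1.9000e-03 -2.7652e+00] 0.047296420064014716 [-0.07111311 -0.04484464 -1.13488088] [-0.    -0.002  0.001  0.001 -0.004 -0.003]
(array([ 0.1, -3.4, 67.7]), array([-0.0014,  0.0019,  0.0012]))
```

Scaled: 67 mm is 0.0893, -3.4 mm is -0.0045, 0.0019 rad is 0.0012.

{"name": "arm_command", "arguments": {"plan": [[[0,-0.0045,0.0333,-0.0009,0.0012,0.0006,0],[0,-0.0045,0.06,-0.0009,0.0012,0.0006,0],[0,-0.0045,0.08,-0.0009,0.0012,0.0006,0],[0,-0.0045,0.088,-0.0009,0.0012,0.0006,0],[0,-0.0045,0.0893,-0.0009,0.0012,0.0006,0],[0,-0.0045,0.0893,-0.0009,0.0012,0.0006,0]]]}}

```text
time_s: 3.1
ee_pos: [0.53, -0.1216, 0.0211]
eef_rot: [3.141, -0.001, -2.767]
force: [0.7, -0.7, 0.7]
grip_width: 0.0469
grip_force: 0.0
```

```bash
python3 - <<'E'
from h import *
o=ctrl.get_obs();print(o['time_s'],o['ee_pos'].round(4),o['eef_rot'].round(4),o['force'])
p,d,i=shot("scene"); a=cv2.resize(p[155:215,265:325],None,fx=9,fy=9,interpolation=cv2.INTER_CUBIC); cv2.imwrite("pics/g1.png",a)
E
```

```text
3.1 [ 0.53   -0.1216  0.0211] [ 3.1411e+00 -7.0000e-04 -2.7669e+00] [ 0.66027525 -0.72340627  0.67095259]
```

View pics/g1.png

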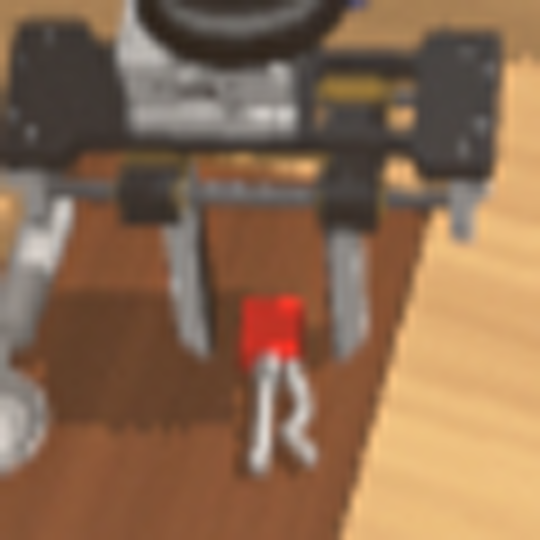

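The red head, at (270,330) in the crop, sits centred between the two fingers and the spoon is clear. Closing.

Scaled: 1 mm is 0.0013.

{"name": "arm_command", "arguments": {"plan": [[[0,0,0.0013,0,0,0,0.2],[0,0,0.0013,0,0,0,0.35],[0,0,0.0013,0,0,0,0.45],[0,0,0.0013,0,0,0,0.6],[0,0,0.0013,0,0,0,0.8],[0,0,0.0013,0,0,0,1],[0,0,0.0013,0,0,0,1],[0,0,0.0013,0,0,0,1],[0,0,0.0013,0,0,0,1]]], "squeeze": 40}}

```text
time_s: 4.05
ee_pos: [0.5295, -0.1218, 0.0191]
eef_rot: [3.14, -0.002, -2.767]
force: [-1.3, -0.5, 5.2]
grip_width: 0.0233
grip_force: 40.0
```

Scaled: -120 mm is -0.16, -110 mm is -0.1467.

{"name": "arm_command", "arguments": {"plan": [[[0,0,-0.0133,0,0,0,1],[0,0,-0.0333,0,0,0,1],[0,0,-0.0667,0,0,0,1],[0,0,-0.1133,0,0,0,1],[0,0,-0.1467,0,0,0,1],[0,0,-0.16,0,0,0,1],[0,0,-0.16,0,0,0,1],[0,0,-0.16,0,0,0,1]]]}}

```text
time_s: 4.85
ee_pos: [0.5292, -0.1217, 0.1377]
eef_rot: [3.139, -0.003, -2.767]
force: [1.0, -1.2, -1.0]
grip_width: 0.0232
grip_force: 40.0
```

```bash
python3 - <<'E'
from h import *
o=ctrl.get_obs();print(o['time_s'],o['ee_pos'].round(4),o['eef_rot'].round(4),o['force'],o['grip_width'],o['grip_force'])
print(go([.43,.12,.145],np.pi)); print(go([.513-.036-.05,.189,.145],np.pi))
p,d,i=shot("scene"); uv=proj(i,o['ee_pos'])[0].astype(int); print(uv)
x,y=uv; cv2.imwrite("pics/g2.png",cv2.resize(p[y-30:y+30,x-30:x+30],None,fx=9,fy=9,interpolation=cv2.INTER_CUBIC))
E
```

```text
4.85 [ 0.5292 -0.1217  0.1377] [ 3.1392 -0.0032 -2.7674] [ 0.9944559  -1.16701045 -0.96212049] 0.023236729595802662 39.9948388338089
(array([  4. , 261.3,  -6.6]), array([ 0.0018, -0.0036,  0.3742]))
(array([-18.4, 326.6,  -6.5]), array([ 0.0018, -0.0036,  0.3742]))
[292 169]
```

View pics/g2.png

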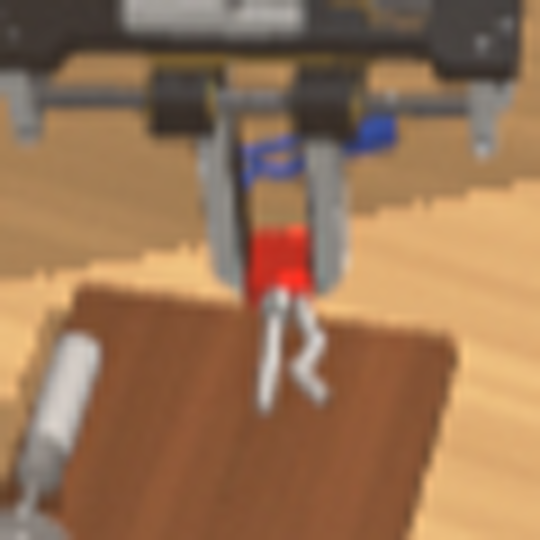

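The clip is held squarely, its head between the pads and the legs level and pointing forward. Next I'll find the post's top by touching it with the leg.

```bash
python3 - <<'E'
from h import *
print(go([.4745,.189,.145],np.pi))
E
```

```text
(array([-62.7, 309.2,  -6.9]), array([ 0.0021, -0.0041,  0.3742]))
```

Scaled: 309.2 mm is 0.4123, 180 mm is 0.24, 0.374 rad is 0.2381.

{"name": "arm_command", "arguments": {"plan": [[[-0.008,0.04,-0.0093,0.0013,-0.0025,0.0637,1],[-0.0173,0.0867,-0.0093,0.0013,-0.0025,0.1273,1],[-0.0267,0.1333,-0.0093,0.0013,-0.0025,0.191,1],[-0.0373,0.1867,-0.0093,0.0013,-0.0025,0.2381,1],[-0.048,0.24,-0.0093,0.0013,-0.0025,0.2381,1],[-0.0587,0.2933,-0.0093,0.0013,-0.0025,0.2381,1],[-0.0693,0.3467,-0.0093,0.0013,-0.0025,0.2381,1],[-0.0773,0.3867,-0.0093,0.0013,-0.0025,0.2381,1],[-0.0836,0.4123,-0.0093,0.0013,-0.0025,0.2381,1],[-0.0836,0.4123,-0.0093,0.0013,-0.0025,0.2381,1],[-0.0836,0.4123,-0.0093,0.0013,-0.0025,0.2381,1],[-0.0836,0.4123,-0.0093,0.0013,-0.0025,0.2381,1]]]}}

```text
time_s: 6.1
ee_pos: [0.4751, 0.1879, 0.1457]
eef_rot: [-3.141, 0.001, 3.141]
force: [0.6, -0.5, -1.0]
grip_width: 0.0233
grip_force: 40.0
```

```bash
python3 - <<'E'
from h import *
o=ctrl.get_obs();print(o['time_s'],o['ee_pos'].round(4),o['eef_rot'].round(4),o['force'],o['moment'])
print(go([.4745,.189,.121],np.pi))
E
```

```text
6.1 [0.4751 0.1879 0.1457] [-3.1405e+00  1.1000e-03  3.1410e+00] [ 0.56885856 -0.54219329 -1.04637187] [0.02694899 0.06668906 0.05598306]
(array([ 0.6,  1.1, 24.7]), array([-0.0011,  0.0011, -0.0006]))
```

Scaled: 24 mm is 0.032, 1.1 mm is 0.0015, -0.001 rad is -0.0006.

{"name": "arm_command", "arguments": {"plan": [[[0.0008,0.0015,0.0133,-0.0006,0.0006,0,1],[0.0008,0.0015,0.0253,-0.0006,0.0006,0,1],[0.0008,0.0015,0.0307,-0.0006,0.0006,0,1],[0.0008,0.0015,0.032,-0.0006,0.0006,0,1],[0.0008,0.0015,0.032,-0.0006,0.0006,0,1],[0.0008,0.0015,0.032,-0.0006,0.0006,0,1]]]}}

```text
time_s: 6.7
ee_pos: [0.4746, 0.19, 0.1225]
eef_rot: [3.141, 0.001, -3.141]
force: [0.0, 0.8, -0.1]
grip_width: 0.0239
grip_force: 40.0
```

Scaled: 2 mm is 0.0027, 1.5 mm is 0.002.

{"name": "arm_command", "arguments": {"plan": [[[0,0,0.0007,0,0,0,1],[0,0,0.0013,0,0,0,1],[0,0,0.002,0,0,0,1],[0,0,0.0027,0,0,0,1],[0,0,0.0027,0,0,0,1]]]}}

```text
time_s: 7.2
ee_pos: [0.4745, 0.1899, 0.1202]
eef_rot: [3.141, 0.001, -3.141]
force: [-0.3, -0.4, -0.3]
grip_width: 0.0239
grip_force: 40.0
```

Scaled: 1 mm is 0.0013, 0.5 mm is 0.0007.

{"name": "arm_command", "arguments": {"plan": [[[0,0,0.0007,0,0,0,1],[0,0,0.0013,0,0,0,1],[0,0,0.0013,0,0,0,1]]]}}

```text
time_s: 7.5
ee_pos: [0.4745, 0.1899, 0.1192]
eef_rot: [3.141, 0.001, -3.141]
force: [-0.7, -0.2, -1.3]
grip_width: 0.024
grip_force: 40.0
```

Scaled: 1 mm is 0.0013, 0.5 mm is 0.0007.

{"name": "arm_command", "arguments": {"plan": [[[0,0,0.0007,0,0,0,1],[0,0,0.0013,0,0,0,1],[0,0,0.0013,0,0,0,1]]]}}

```text
time_s: 7.8
ee_pos: [0.4745, 0.1899, 0.1182]
eef_rot: [3.141, 0.001, -3.141]
force: [-0.2, -0.3, -0.4]
grip_width: 0.0235
grip_force: 40.0
```

Scaled: 0.8 mm is 0.0011, 0.5 mm is 0.0007.

{"name": "arm_command", "arguments": {"plan": [[[0,0,0.0007,0,0,0,1],[0,0,0.0011,0,0,0,1],[0,0,0.0011,0,0,0,1]]]}}

```text
time_s: 8.1
ee_pos: [0.4745, 0.1899, 0.1174]
eef_rot: [3.141, 0.001, -3.141]
force: [0.0, -0.5, -0.7]
grip_width: 0.0232
grip_force: 40.0
```

Scaled: 0.7 mm is 0.0009, 0.4 mm is 0.0005.

{"name": "arm_command", "arguments": {"plan": [[[0,0,0.0005,0,0,0,1],[0,0,0.0009,0,0,0,1],[0,0,0.0009,0,0,0,1]]]}}

```text
time_s: 8.4
ee_pos: [0.4745, 0.19, 0.1167]
eef_rot: [3.141, 0.001, -3.141]
force: [0.5, 0.6, 0.1]
grip_width: 0.0237
grip_force: 40.0
```

Scaled: 0.7 mm is 0.0009, 0.4 mm is 0.0005.

{"name": "arm_command", "arguments": {"plan": [[[0,0,0.0005,0,0,0,1],[0,0,0.0009,0,0,0,1],[0,0,0.0009,0,0,0,1]]]}}

```text
time_s: 8.7
ee_pos: [0.4745, 0.1899, 0.116]
eef_rot: [3.141, 0.001, -3.141]
force: [-0.6, 0.6, -1.4]
grip_width: 0.0234
grip_force: 40.0
```

Scaled: 0.6 mm is 0.0008, 0.3 mm is 0.0004.

{"name": "arm_command", "arguments": {"plan": [[[0,0,0.0004,0,0,0,1],[0,0,0.0008,0,0,0,1],[0,0,0.0008,0,0,0,1]]]}}

```text
time_s: 9.0
ee_pos: [0.4745, 0.1899, 0.1154]
eef_rot: [3.141, 0.001, -3.141]
force: [-0.3, 0.0, -0.6]
grip_width: 0.0236
grip_force: 40.0
```

Scaled: 0.5 mm is 0.0007, 0.3 mm is 0.0004.

{"name": "arm_command", "arguments": {"plan": [[[0,0,0.0004,0,0,0,1],[0,0,0.0007,0,0,0,1],[0,0,0.0007,0,0,0,1]]]}}

```text
time_s: 9.3
ee_pos: [0.4745, 0.19, 0.1149]
eef_rot: [3.141, 0.001, -3.141]
force: [-0.2, 0.6, -0.6]
grip_width: 0.0236
grip_force: 40.0
```

Scaled: 0.5 mm is 0.0007, 0.3 mm is 0.0004.

{"name": "arm_command", "arguments": {"plan": [[[0,0,0.0004,0,0,0,1],[0,0,0.0007,0,0,0,1],[0,0,0.0007,0,0,0,1]]]}}

```text
time_s: 9.6
ee_pos: [0.4745, 0.1899, 0.1144]
eef_rot: [3.141, 0.001, -3.141]
force: [-0.1, -0.1, -0.6]
grip_width: 0.0239
grip_force: 40.0
```

Scaled: 0.5 mm is 0.0007, 0.3 mm is 0.0004.

{"name": "arm_command", "arguments": {"plan": [[[0,0,0.0004,0,0,0,1],[0,0,0.0007,0,0,0,1],[0,0,0.0007,0,0,0,1]]]}}

```text
time_s: 9.9
ee_pos: [0.4745, 0.1899, 0.1139]
eef_rot: [3.141, 0.001, -3.141]
force: [0.2, -1.0, -0.7]
grip_width: 0.0233
grip_force: 40.0
```

Scaled: 0.5 mm is 0.0007, 0.3 mm is 0.0004.

{"name": "arm_command", "arguments": {"plan": [[[0,0,0.0004,0,0,0,1],[0,0,0.0007,0,0,0,1],[0,0,0.0007,0,0,0,1]]]}}

```text
time_s: 10.2
ee_pos: [0.4745, 0.19, 0.1134]
eef_rot: [3.141, 0.001, -3.141]
force: [-0.0, -0.3, -0.0]
grip_width: 0.0235
grip_force: 40.0
```

Scaled: 0.5 mm is 0.0007, 0.3 mm is 0.0004.

{"name": "arm_command", "arguments": {"plan": [[[0,0,0.0004,0,0,0,1],[0,0,0.0007,0,0,0,1],[0,0,0.0007,0,0,0,1]]]}}

```text
time_s: 10.5
ee_pos: [0.4746, 0.19, 0.1131]
eef_rot: [3.141, 0.001, -3.141]
force: [-0.1, -0.6, 2.0]
grip_width: 0.0237
grip_force: 40.0
```

```bash
python3 - <<'E'
from h import *
a=[ctrl.get_obs()]
ims=[];ds=[]
for _ in range(4):
    p,d,i=shot("scene");ims.append(p.astype(float));ds.append(d);a.append(ctrl.get_obs())
print(np.mean([o['force'] for o in a],0).round(2),np.mean([o['moment'] for o in a],0).round(3),a[-1]['ee_pos'])
p=np.mean(ims,0).astype(np.uint8)
cv2.imwrite("pics/t1.png",cv2.resize(p[165:235,345:420],None,fx=8,fy=8,interpolation=cv2.INTER_CUBIC))
E
```

```text
[-0.12 -0.32  2.09] [-0.003  0.017 -0.002] [0.474619   0.18999955 0.11308854]
```

View pics/t1.png

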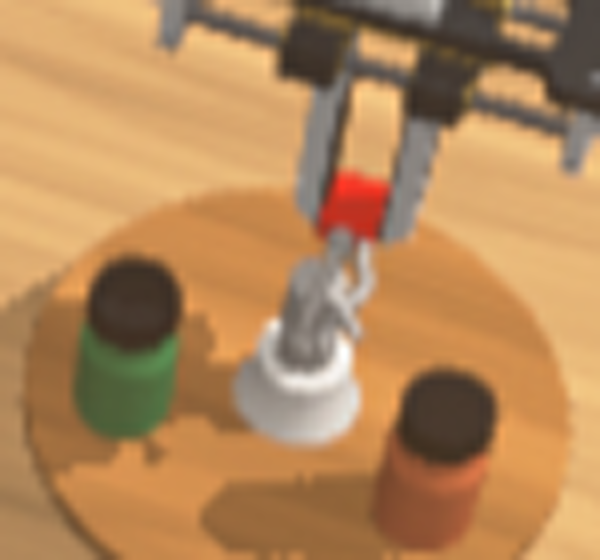

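The leg rests lightly on the post's top at about 2 N with TCP z at 0.1131, and both jars stand untouched. The hole is 29 mm below that leg centreline, so the insertion height is TCP z ≈ 0.0842. Next I'll touch the post's +y side with the leg to get y.

Scaled: 25 mm is 0.0333, 23 mm is 0.0307.

{"name": "arm_command", "arguments": {"plan": [[[0,0,-0.0067,0,0,0,1],[0.008,0.008,-0.0133,0,0,0,1],[0.016,0.0267,-0.0133,0,0,0,1],[0.016,0.0333,-0.0133,0,0,0,1],[0.016,0.0333,-0.0133,0,0,0,1],[0.016,0.0333,0,0,0,0,1],[0.016,0.0333,0.016,0,0,0,1],[0.016,0.0333,0.0267,0,0,0,1],[0.016,0.0333,0.0307,0,0,0,1],[0.016,0.0333,0.0307,0,0,0,1],[0.016,0.0333,0.0307,0,0,0,1]]]}}

```text
time_s: 11.8
ee_pos: [0.4627, 0.2149, 0.0901]
eef_rot: [3.141, 0.001, -3.141]
force: [0.3, -0.3, -1.2]
grip_width: 0.0238
grip_force: 40.0
```

Scaled: -7 mm is -0.0093, -6 mm is -0.008.

{"name": "arm_command", "arguments": {"plan": [[[0,-0.0027,0,0,0,0,1],[0,-0.0053,0,0,0,0,1],[0,-0.008,0,0,0,0,1],[0,-0.0093,0,0,0,0,1],[0,-0.0093,0,0,0,0,1]]]}}

```text
time_s: 12.3
ee_pos: [0.4626, 0.2078, 0.09]
eef_rot: [3.141, 0.001, 3.142]
force: [-0.8, 0.6, -1.1]
grip_width: 0.0236
grip_force: 40.0
```

Scaled: -1 mm is -0.0013, -0.5 mm is -0.0007.

{"name": "arm_command", "arguments": {"plan": [[[0,-0.0007,0,0,0,0,1],[0,-0.0013,0,0,0,0,1],[0,-0.0013,0,0,0,0,1]]]}}

```text
time_s: 12.6
ee_pos: [0.4625, 0.207, 0.0899]
eef_rot: [3.141, 0.001, -3.141]
force: [0.2, 0.2, -0.3]
grip_width: 0.0233
grip_force: 40.0
```

Scaled: -1 mm is -0.0013, -0.5 mm is -0.0007.

{"name": "arm_command", "arguments": {"plan": [[[0,-0.0007,0,0,0,0,1],[0,-0.0013,0,0,0,0,1],[0,-0.0013,0,0,0,0,1]]]}}

```text
time_s: 12.9
ee_pos: [0.4625, 0.2059, 0.0899]
eef_rot: [3.141, 0.001, -3.141]
force: [-0.4, -0.6, -0.1]
grip_width: 0.0235
grip_force: 40.0
```

Scaled: -0.5 mm is -0.0007, -0.3 mm is -0.0004.

{"name": "arm_command", "arguments": {"plan": [[[0,-0.0004,0,0,0,0,1],[0,-0.0007,0,0,0,0,1],[0,-0.0007,0,0,0,0,1]]]}}

```text
time_s: 13.2
ee_pos: [0.4625, 0.2054, 0.0899]
eef_rot: [3.141, 0.001, -3.141]
force: [0.8, 0.8, -2.0]
grip_width: 0.0238
grip_force: 40.0
```

Scaled: -0.5 mm is -0.0007, -0.3 mm is -0.0004.

{"name": "arm_command", "arguments": {"plan": [[[0,-0.0004,0,0,0,0,1],[0,-0.0007,0,0,0,0,1],[0,-0.0007,0,0,0,0,1]]]}}

```text
time_s: 13.5
ee_pos: [0.4625, 0.2049, 0.0899]
eef_rot: [3.141, 0.001, -3.141]
force: [-0.0, 0.4, -0.4]
grip_width: 0.0236
grip_force: 40.0
```

Scaled: -0.5 mm is -0.0007, -0.3 mm is -0.0004.

{"name": "arm_command", "arguments": {"plan": [[[0,-0.0004,0,0,0,0,1],[0,-0.0007,0,0,0,0,1],[0,-0.0007,0,0,0,0,1]]]}}

```text
time_s: 13.8
ee_pos: [0.4625, 0.2044, 0.0899]
eef_rot: [3.141, 0.001, -3.141]
force: [0.5, -0.5, -0.3]
grip_width: 0.0236
grip_force: 40.0
```

Scaled: -0.5 mm is -0.0007, -0.3 mm is -0.0004.

{"name": "arm_command", "arguments": {"plan": [[[0,-0.0004,0,0,0,0,1],[0,-0.0007,0,0,0,0,1],[0,-0.0007,0,0,0,0,1]]]}}

```text
time_s: 14.1
ee_pos: [0.4625, 0.2039, 0.0899]
eef_rot: [3.141, 0.001, -3.141]
force: [-0.1, 0.0, 0.3]
grip_width: 0.0236
grip_force: 40.0
```

Scaled: -0.4 mm is -0.0005, -0.3 mm is -0.0004.

{"name": "arm_command", "arguments": {"plan": [[[0,-0.0004,0,0,0,0,1],[0,-0.0005,0,0,0,0,1],[0,-0.0005,0,0,0,0,1]]]}}

```text
time_s: 14.4
ee_pos: [0.4625, 0.2035, 0.0899]
eef_rot: [3.141, 0.001, -3.141]
force: [0.4, 0.0, -0.7]
grip_width: 0.0231
grip_force: 40.0
```

Scaled: -0.4 mm is -0.0005, -0.3 mm is -0.0004.

{"name": "arm_command", "arguments": {"plan": [[[0,-0.0004,0,0,0,0,1],[0,-0.0005,0,0,0,0,1],[0,-0.0005,0,0,0,0,1]]]}}

```text
time_s: 14.7
ee_pos: [0.4625, 0.2032, 0.0899]
eef_rot: [3.141, 0.001, -3.141]
force: [0.8, 0.8, -0.7]
grip_width: 0.0236
grip_force: 40.0
```

Scaled: -0.4 mm is -0.0005, -0.2 mm is -0.0003.

{"name": "arm_command", "arguments": {"plan": [[[0,-0.0003,0,0,0,0,1],[0,-0.0005,0,0,0,0,1],[0,-0.0005,0,0,0,0,1]]]}}

```text
time_s: 15.0
ee_pos: [0.4625, 0.2027, 0.0899]
eef_rot: [3.141, 0.001, -3.141]
force: [0.5, -0.2, -1.1]
grip_width: 0.0238
grip_force: 40.0
```

Scaled: -0.4 mm is -0.0005, -0.2 mm is -0.0003.

{"name": "arm_command", "arguments": {"plan": [[[0,-0.0003,0,0,0,0,1],[0,-0.0005,0,0,0,0,1],[0,-0.0005,0,0,0,0,1]]]}}

```text
time_s: 15.3
ee_pos: [0.4625, 0.2023, 0.0899]
eef_rot: [3.141, 0.001, -3.141]
force: [0.2, -0.6, -1.6]
grip_width: 0.0233
grip_force: 40.0
```

```bash
python3 - <<'E'
from h import *
a=[]
for _ in range(4):
    p,d,i=shot("top");a.append(ctrl.get_obs())
print(np.mean([o['force'] for o in a],0).round(2),np.mean([o['moment'] for o in a],0).round(3),a[-1]['ee_pos'])
p,d,i=shot("scene")
cv2.imwrite("pics/t2.png",cv2.resize(p[165:235,345:420],None,fx=8,fy=8,interpolation=cv2.INTER_CUBIC))
E
```

```text
[ 0.07 -0.4  -0.72] [ 0.026 -0.001  0.014] [0.46252354 0.20235997 0.08992687]
```

View pics/t2.png

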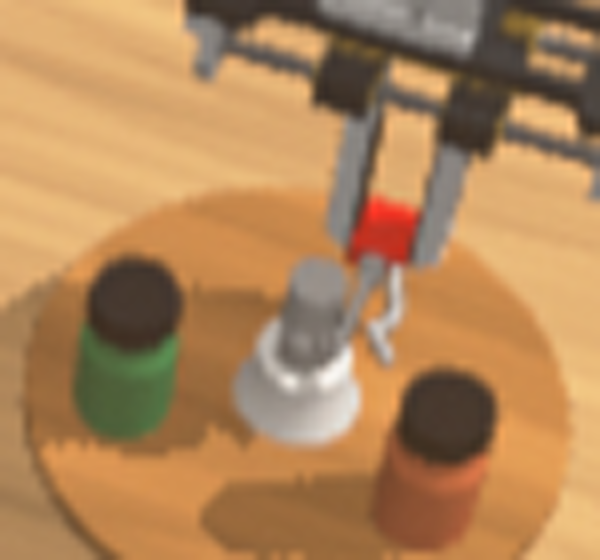

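The straight leg lies alongside the post's +y flank at crop (350,310) with hardly any gap, and the jars are clear. Continuing the touch.

Scaled: -0.4 mm is -0.0005, -0.2 mm is -0.0003.

{"name": "arm_command", "arguments": {"plan": [[[0,-0.0003,0,0,0,0,1],[0,-0.0005,0,0,0,0,1],[0,-0.0005,0,0,0,0,1]]]}}

```text
time_s: 15.85
ee_pos: [0.4626, 0.2019, 0.09]
eef_rot: [3.141, 0.001, -3.141]
force: [-1.0, 0.2, 0.2]
grip_width: 0.0233
grip_force: 40.0
```

Scaled: -0.4 mm is -0.0005, -0.2 mm is -0.0003.

{"name": "arm_command", "arguments": {"plan": [[[0,-0.0003,0,0,0,0,1],[0,-0.0005,0,0,0,0,1],[0,-0.0005,0,0,0,0,1]]]}}

```text
time_s: 16.15
ee_pos: [0.4625, 0.2016, 0.09]
eef_rot: [3.141, 0.001, -3.141]
force: [-0.3, 0.7, -0.1]
grip_width: 0.0237
grip_force: 40.0
```

Scaled: -0.4 mm is -0.0005, -0.2 mm is -0.0003.

{"name": "arm_command", "arguments": {"plan": [[[0,-0.0003,0,0,0,0,1],[0,-0.0005,0,0,0,0,1],[0,-0.0005,0,0,0,0,1]]]}}

```text
time_s: 16.45
ee_pos: [0.4625, 0.2013, 0.09]
eef_rot: [3.141, 0.001, -3.141]
force: [0.3, 2.6, -1.4]
grip_width: 0.0238
grip_force: 40.0
```

Contact on the flank is at TCP y ≈ 0.2016, so the leg is on the post's axis at TCP y ≈ 0.1866. Backing off to stand in front of the hole.

Scaled: 42 mm is 0.056, -14.7 mm is -0.0196.

{"name": "arm_command", "arguments": {"plan": [[[0,0.004,0,0,0,0,1],[0.02,0.0053,0,0,0,0,1],[0.0467,0.0053,0,0,0,0,1],[0.056,0.0053,0,0,0,0,1],[0.056,-0.008,0.0077,0,0,0,1],[0.056,-0.0187,0.0077,0,0,0,1],[0.056,-0.0196,0.0077,0,0,0,1],[0.056,-0.0196,0.0077,0,0,0,1],[0.056,-0.0196,0.0077,0,0,0,1],[0.056,-0.0196,0.0077,0,0,0,1]]]}}

```text
time_s: 17.45
ee_pos: [0.4207, 0.1865, 0.0841]
eef_rot: [3.141, 0.001, -3.141]
force: [-0.1, -0.8, -0.7]
grip_width: 0.0237
grip_force: 40.0
```

```bash
python3 - <<'E'
from h import *
o=ctrl.get_obs();print(o['time_s'],o['ee_pos'].round(5),o['eef_rot'].round(4),o['force'],o['moment'])
print(go([.4205,.1867,.0842],np.pi))
E
```

```text
17.45 [0.42072 0.18655 0.08412] [ 3.1412e+00  1.1000e-03 -3.1414e+00] [-0.08839132 -0.81294167 -0.7371128 ] [-0.01200258  0.0054196  -0.02819242]
(array([ 0.2,  0.2, -0.1]), array([0.0004, 0.0011, 0.0002]))
```

Scaled: -11 mm is -0.0147, -10 mm is -0.0133.

{"name": "arm_command", "arguments": {"plan": [[[-0.004,0.0003,0,0,0,0,1],[-0.008,0.0003,0,0,0,0,1],[-0.012,0.0003,0,0,0,0,1],[-0.0133,0.0003,0,0,0,0,1],[-0.0147,0.0003,0,0,0,0,1],[-0.0147,0.0003,0,0,0,0,1]]]}}

```text
time_s: 18.05
ee_pos: [0.4316, 0.1866, 0.084]
eef_rot: [3.141, 0.001, -3.141]
force: [-0.6, -0.7, -1.0]
grip_width: 0.0237
grip_force: 40.0
```

Scaled: -1 mm is -0.0013, -0.5 mm is -0.0007.

{"name": "arm_command", "arguments": {"plan": [[[-0.0007,0,0,0,0,0,1],[-0.0013,0,0,0,0,0,1],[-0.0013,0,0,0,0,0,1]]]}}

```text
time_s: 18.35
ee_pos: [0.4326, 0.1867, 0.0841]
eef_rot: [3.141, 0.001, -3.141]
force: [-0.1, -0.9, -0.6]
grip_width: 0.0234
grip_force: 40.0
```

Scaled: -1 mm is -0.0013, -0.5 mm is -0.0007.

{"name": "arm_command", "arguments": {"plan": [[[-0.0007,0,0,0,0,0,1],[-0.0013,0,0,0,0,0,1],[-0.0013,0,0,0,0,0,1]]]}}

```text
time_s: 18.65
ee_pos: [0.4336, 0.1867, 0.0841]
eef_rot: [3.141, 0.001, -3.141]
force: [0.2, 0.2, 0.3]
grip_width: 0.0235
grip_force: 40.0
```

Scaled: -1 mm is -0.0013, -0.5 mm is -0.0007.

{"name": "arm_command", "arguments": {"plan": [[[-0.0007,0,0,0,0,0,1],[-0.0013,0,0,0,0,0,1],[-0.0013,0,0,0,0,0,1]]]}}

```text
time_s: 18.95
ee_pos: [0.4346, 0.1867, 0.0841]
eef_rot: [3.141, 0.001, -3.141]
force: [-0.2, 0.2, 0.2]
grip_width: 0.0238
grip_force: 40.0
```

Scaled: -0.7 mm is -0.0009, -0.4 mm is -0.0005.

{"name": "arm_command", "arguments": {"plan": [[[-0.0005,0,0,0,0,0,1],[-0.0009,0,0,0,0,0,1],[-0.0009,0,0,0,0,0,1]]]}}

```text
time_s: 19.25
ee_pos: [0.4353, 0.1867, 0.0841]
eef_rot: [3.141, 0.001, -3.141]
force: [0.6, 0.4, 0.4]
grip_width: 0.0231
grip_force: 40.0
```

Scaled: -0.7 mm is -0.0009, -0.4 mm is -0.0005.

{"name": "arm_command", "arguments": {"plan": [[[-0.0005,0,0,0,0,0,1],[-0.0009,0,0,0,0,0,1],[-0.0009,0,0,0,0,0,1]]]}}

```text
time_s: 19.55
ee_pos: [0.436, 0.1866, 0.0841]
eef_rot: [3.141, 0.001, -3.141]
force: [-0.6, 0.4, -1.4]
grip_width: 0.0235
grip_force: 40.0
```

Scaled: -0.7 mm is -0.0009, -0.4 mm is -0.0005.

{"name": "arm_command", "arguments": {"plan": [[[-0.0005,0,0,0,0,0,1],[-0.0009,0,0,0,0,0,1],[-0.0009,0,0,0,0,0,1]]]}}

```text
time_s: 19.85
ee_pos: [0.4367, 0.1867, 0.0841]
eef_rot: [3.141, 0.001, -3.141]
force: [-0.1, 0.2, -0.4]
grip_width: 0.0237
grip_force: 40.0
```

Scaled: -0.7 mm is -0.0009, -0.4 mm is -0.0005.

{"name": "arm_command", "arguments": {"plan": [[[-0.0005,0,0,0,0,0,1],[-0.0009,0,0,0,0,0,1],[-0.0009,0,0,0,0,0,1]]]}}

```text
time_s: 20.15
ee_pos: [0.4374, 0.1867, 0.0841]
eef_rot: [3.141, 0.001, -3.141]
force: [-0.3, 0.6, -0.1]
grip_width: 0.0237
grip_force: 40.0
```

{"name": "arm_command", "arguments": {"plan": [[[-0.0005,0,0,0,0,0,1],[-0.0011,0,0,0,0,0,1],[-0.0011,0,0,0,0,0,1]]]}}

```text
time_s: 20.45
ee_pos: [0.4382, 0.1867, 0.0841]
eef_rot: [3.141, 0.001, -3.141]
force: [0.2, 0.3, -0.6]
grip_width: 0.0231
grip_force: 40.0
```

Scaled: -0.8 mm is -0.0011, -0.4 mm is -0.0005.

{"name": "arm_command", "arguments": {"plan": [[[-0.0005,0,0,0,0,0,1],[-0.0011,0,0,0,0,0,1],[-0.0011,0,0,0,0,0,1]]]}}

```text
time_s: 20.75
ee_pos: [0.439, 0.1867, 0.0841]
eef_rot: [3.141, 0.001, -3.141]
force: [0.5, 0.5, -0.8]
grip_width: 0.0234
grip_force: 40.0
```

Scaled: -0.8 mm is -0.0011, -0.4 mm is -0.0005.

{"name": "arm_command", "arguments": {"plan": [[[-0.0005,0,0,0,0,0,1],[-0.0011,0,0,0,0,0,1],[-0.0011,0,0,0,0,0,1]]]}}

```text
time_s: 21.05
ee_pos: [0.4398, 0.1867, 0.0841]
eef_rot: [3.141, 0.001, -3.141]
force: [0.8, 1.0, 0.1]
grip_width: 0.0238
grip_force: 40.0
```

{"name": "arm_command", "arguments": {"plan": [[[-0.0005,0,0,0,0,0,1],[-0.0011,0,0,0,0,0,1],[-0.0011,0,0,0,0,0,1]]]}}

```text
time_s: 21.35
ee_pos: [0.4406, 0.1867, 0.0841]
eef_rot: [3.141, 0.001, -3.141]
force: [0.3, 0.9, -0.6]
grip_width: 0.0234
grip_force: 40.0
```

{"name": "arm_command", "arguments": {"plan": [[[-0.0007,0,0,0,0,0,1],[-0.0013,0,0,0,0,0,1],[-0.002,0,0,0,0,0,1],[-0.002,0,0,0,0,0,1]]]}}

```text
time_s: 21.75
ee_pos: [0.4421, 0.1866, 0.0841]
eef_rot: [3.141, 0.001, -3.141]
force: [0.2, -0.2, -1.0]
grip_width: 0.0233
grip_force: 40.0
```

Scaled: -1.5 mm is -0.002, -1 mm is -0.0013.

{"name": "arm_command", "arguments": {"plan": [[[-0.0007,0,0,0,0,0,1],[-0.0013,0,0,0,0,0,1],[-0.002,0,0,0,0,0,1],[-0.002,0,0,0,0,0,1]]]}}

```text
time_s: 22.15
ee_pos: [0.4436, 0.1867, 0.0841]
eef_rot: [3.141, 0.001, -3.141]
force: [0.8, 0.2, -1.1]
grip_width: 0.0233
grip_force: 40.0
```

```bash
python3 - <<'E'
from h import *
a=[]
for _ in range(4):
    p,d,i=shot("scene");a.append(ctrl.get_obs())
print(np.mean([o['force'] for o in a],0).round(2),np.mean([o['moment'] for o in a],0).round(3),a[-1]['ee_pos'],a[-1]['time_s'])
cv2.imwrite("pics/t3.png",cv2.resize(p[165:235,345:420],None,fx=8,fy=8,interpolation=cv2.INTER_CUBIC))
E
```

```text
[-0.08  0.36 -0.9 ] [ 0.139 -0.03   0.032] [0.44356503 0.18667107 0.08412484] 22.35
```

View pics/t3.png

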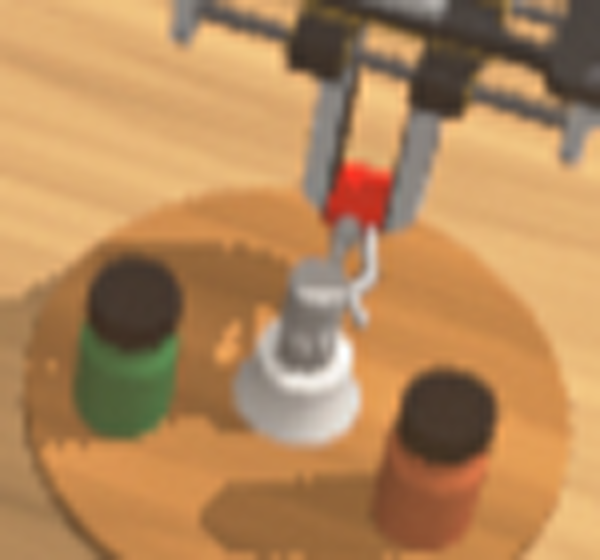

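The tip has gone some 9 mm past the post's front face without resistance, and the bent leg is passing on its +y side, so the leg is in the hole. Going on in small steps while watching the force.

Scaled: -2 mm is -0.0027, -1.4 mm is -0.0019.

{"name": "arm_command", "arguments": {"plan": [[[-0.0009,0,0,0,0,0,1],[-0.0019,0,0,0,0,0,1],[-0.0027,0,0,0,0,0,1],[-0.0027,0,0,0,0,0,1]]]}}

```text
time_s: 22.75
ee_pos: [0.4456, 0.1866, 0.0841]
eef_rot: [3.141, 0.001, -3.141]
force: [0.5, 2.0, -2.2]
grip_width: 0.0236
grip_force: 40.0
```

Scaled: -2 mm is -0.0027, -1.4 mm is -0.0019.

{"name": "arm_command", "arguments": {"plan": [[[-0.0009,0,0,0,0,0,1],[-0.0019,0,0,0,0,0,1],[-0.0027,0,0,0,0,0,1],[-0.0027,0,0,0,0,0,1]]]}}

```text
time_s: 23.15
ee_pos: [0.4476, 0.1867, 0.0841]
eef_rot: [3.141, 0.001, -3.141]
force: [0.6, 0.2, -2.1]
grip_width: 0.0234
grip_force: 40.0
```

Scaled: -2 mm is -0.0027, -1.4 mm is -0.0019.

{"name": "arm_command", "arguments": {"plan": [[[-0.0009,0,0,0,0,0,1],[-0.0019,0,0,0,0,0,1],[-0.0027,0,0,0,0,0,1],[-0.0027,0,0,0,0,0,1]]]}}

```text
time_s: 23.55
ee_pos: [0.4496, 0.1867, 0.0841]
eef_rot: [3.141, 0.001, -3.141]
force: [0.7, 0.1, -0.6]
grip_width: 0.0237
grip_force: 40.0
```

```bash
cat > f.py <<'E'
from h import *
a=[]
for _ in range(3): cams.camera("top");a.append(ctrl.get_obs())
print(np.mean([o['force'] for o in a],0).round(2),np.mean([o['moment'] for o in a],0).round(3),a[-1]['ee_pos'].round(5),a[-1]['time_s'])
E
python3 f.py
```

```text
[ 0.14  0.89 -0.47] [ 0.139 -0.029  0.032] [0.44957 0.18666 0.08411] 23.7
```

Scaled: -2 mm is -0.0027, -1.4 mm is -0.0019.

{"name": "arm_command", "arguments": {"plan": [[[-0.0009,0,0,0,0,0,1],[-0.0019,0,0,0,0,0,1],[-0.0027,0,0,0,0,0,1],[-0.0027,0,0,0,0,0,1]]]}}

```text
time_s: 24.1
ee_pos: [0.4515, 0.1867, 0.0841]
eef_rot: [3.141, 0.001, -3.141]
force: [-0.4, 1.6, -0.3]
grip_width: 0.0236
grip_force: 40.0
```

Scaled: -1.5 mm is -0.002, -1.2 mm is -0.0016.

{"name": "arm_command", "arguments": {"plan": [[[-0.0009,0,0,0,0,0,1],[-0.0016,0,0,0,0,0,1],[-0.002,0,0,0,0,0,1],[-0.002,0,0,0,0,0,1]]]}}

```text
time_s: 24.5
ee_pos: [0.4529, 0.1867, 0.084]
eef_rot: [3.141, 0.001, -3.141]
force: [-3.0, 2.8, -1.0]
grip_width: 0.0235
grip_force: 40.0
```

Scaled: -1 mm is -0.0013, -0.5 mm is -0.0007.

{"name": "arm_command", "arguments": {"plan": [[[-0.0007,0,0,0,0,0,1],[-0.0013,0,0,0,0,0,1],[-0.0013,0,0,0,0,0,1]]]}}

```text
time_s: 24.8
ee_pos: [0.4539, 0.1868, 0.0841]
eef_rot: [3.141, 0.001, -3.141]
force: [-4.2, 4.0, -0.8]
grip_width: 0.0235
grip_force: 40.0
```

```bash
python3 f.py
```

```text
[-3.81  3.52 -1.24] [0.755 0.716 0.25 ] [0.45396 0.18686 0.08408] 24.95
```

Scaled: -1 mm is -0.0013, -0.5 mm is -0.0007.

{"name": "arm_command", "arguments": {"plan": [[[-0.0007,0.0003,0,0,0,0,1],[-0.0013,0.0004,0,0,0,0,1],[-0.0013,0.0004,0,0,0,0,1]]]}}

```text
time_s: 25.25
ee_pos: [0.455, 0.1872, 0.0841]
eef_rot: [3.141, 0.001, -3.141]
force: [-3.2, 5.1, -0.5]
grip_width: 0.0236
grip_force: 40.0
```

Scaled: -1 mm is -0.0013, -0.5 mm is -0.0007.

{"name": "arm_command", "arguments": {"plan": [[[-0.0007,0,0,0,0,0,1],[-0.0013,0,0,0,0,0,1],[-0.0013,0,0,0,0,0,1]]]}}

```text
time_s: 25.55
ee_pos: [0.4562, 0.1873, 0.0842]
eef_rot: [3.141, 0.001, -3.141]
force: [-3.1, 5.7, -0.2]
grip_width: 0.0239
grip_force: 40.1
```

```bash
python3 f.py
```

```text
[-2.97  4.92 -0.78] [1.063 0.562 0.327] [0.45615 0.18738 0.08425] 25.7
```

Scaled: -1 mm is -0.0013, -0.5 mm is -0.0007.

{"name": "arm_command", "arguments": {"plan": [[[-0.0007,0,0,0,0,0,1],[-0.0013,0,0,0,0,0,1],[-0.0013,0,0,0,0,0,1]]]}}

```text
time_s: 26.0
ee_pos: [0.4571, 0.1875, 0.0842]
eef_rot: [3.14, 0.001, -3.141]
force: [-3.5, 6.7, -0.8]
grip_width: 0.0235
grip_force: 40.1
```

Scaled: -1 mm is -0.0013, -0.5 mm is -0.0007.

{"name": "arm_command", "arguments": {"plan": [[[-0.0007,0,0,0,0,0,1],[-0.0013,0,0,0,0,0,1],[-0.0013,0,0,0,0,0,1]]]}}

```text
time_s: 26.3
ee_pos: [0.4581, 0.1875, 0.0842]
eef_rot: [3.14, 0.001, -3.141]
force: [-2.8, 5.8, -0.4]
grip_width: 0.0237
grip_force: 40.1
```

{"name": "arm_command", "arguments": {"plan": [[[-0.0007,0,0,0,0,0,1],[-0.0013,0,0,0,0,0,1],[-0.0013,0,0,0,0,0,1]]]}}

```text
time_s: 26.6
ee_pos: [0.4593, 0.1876, 0.0843]
eef_rot: [3.14, 0.002, -3.141]
force: [-2.5, 7.2, -1.3]
grip_width: 0.0237
grip_force: 40.1
```

```bash
python3 f.py
```

```text
[-2.56  7.85  0.12] [1.483 0.487 0.422] [0.45926 0.18763 0.08431] 26.75
```

Scaled: -1 mm is -0.0013, -0.5 mm is -0.0007.

{"name": "arm_command", "arguments": {"plan": [[[-0.0007,0,0,0,0,0,1],[-0.0013,0,0,0,0,0,1],[-0.0013,0,0,0,0,0,1]]]}}

```text
time_s: 27.05
ee_pos: [0.4603, 0.1877, 0.0843]
eef_rot: [3.14, 0.002, -3.141]
force: [-3.1, 8.4, -1.0]
grip_width: 0.0236
grip_force: 40.1
```

Scaled: -1 mm is -0.0013, -0.5 mm is -0.0007.

{"name": "arm_command", "arguments": {"plan": [[[-0.0007,0,0,0,0,0,1],[-0.0013,0,0,0,0,0,1],[-0.0013,0,0,0,0,0,1]]]}}

```text
time_s: 27.35
ee_pos: [0.4616, 0.1877, 0.0845]
eef_rot: [3.14, 0.003, -3.141]
force: [-0.5, 7.7, -1.0]
grip_width: 0.0234
grip_force: 40.1
```

Scaled: -1 mm is -0.0013, -0.5 mm is -0.0007.

{"name": "arm_command", "arguments": {"plan": [[[-0.0007,0,0,0,0,0,1],[-0.0013,0,0,0,0,0,1],[-0.0013,0,0,0,0,0,1]]]}}

```text
time_s: 27.65
ee_pos: [0.4627, 0.1877, 0.0845]
eef_rot: [3.14, 0.003, -3.141]
force: [0.9, 7.9, -1.8]
grip_width: 0.0237
grip_force: 40.1
```

```bash
python3 f.py
```

```text
[0.1  8.34 0.07] [ 1.62  -0.074  0.393] [0.46279 0.18777 0.08457] 27.8
```

Scaled: -1.5 mm is -0.002, -1 mm is -0.0013.

{"name": "arm_command", "arguments": {"plan": [[[-0.0007,0,0,0,0,0,1],[-0.0013,0,0,0,0,0,1],[-0.002,0,0,0,0,0,1],[-0.002,0,0,0,0,0,1]]]}}

```text
time_s: 28.2
ee_pos: [0.4644, 0.1878, 0.0846]
eef_rot: [3.14, 0.003, -3.141]
force: [0.4, 8.6, -1.0]
grip_width: 0.0238
grip_force: 40.1
```

Scaled: -1.5 mm is -0.002, -1 mm is -0.0013.

{"name": "arm_command", "arguments": {"plan": [[[-0.0007,0,0,0,0,0,1],[-0.0013,0,0,0,0,0,1],[-0.002,0,0,0,0,0,1],[-0.002,0,0,0,0,0,1]]]}}

```text
time_s: 28.6
ee_pos: [0.4659, 0.1878, 0.0846]
eef_rot: [3.14, 0.003, -3.141]
force: [0.9, 8.3, -0.7]
grip_width: 0.0237
grip_force: 40.1
```

Scaled: -1.5 mm is -0.002, -1 mm is -0.0013.

{"name": "arm_command", "arguments": {"plan": [[[-0.0007,0,0,0,0,0,1],[-0.0013,0,0,0,0,0,1],[-0.002,0,0,0,0,0,1],[-0.002,0,0,0,0,0,1]]]}}

```text
time_s: 29.0
ee_pos: [0.4676, 0.1878, 0.0847]
eef_rot: [3.14, 0.004, -3.141]
force: [3.3, 8.4, -0.8]
grip_width: 0.0236
grip_force: 40.1
```

```bash
python3 f.py
```

```text
[ 2.99  7.78 -1.24] [ 1.535 -0.486  0.382] [0.46763 0.18775 0.08469] 29.15
```

Past the waist, the clip is now pulling itself in. On to the shoulder.

Scaled: -1.5 mm is -0.002, -1 mm is -0.0013.

{"name": "arm_command", "arguments": {"plan": [[[-0.0007,0,0,0,0,0,1],[-0.0013,0,0,0,0,0,1],[-0.002,0,0,0,0,0,1],[-0.002,0,0,0,0,0,1]]]}}

```text
time_s: 29.55
ee_pos: [0.4692, 0.1877, 0.0847]
eef_rot: [3.14, 0.004, -3.141]
force: [3.6, 7.1, -1.3]
grip_width: 0.0235
grip_force: 40.1
```

Scaled: -1.5 mm is -0.002, -1 mm is -0.0013.

{"name": "arm_command", "arguments": {"plan": [[[-0.0007,0,0,0,0,0,1],[-0.0013,0,0,0,0,0,1],[-0.002,0,0,0,0,0,1],[-0.002,0,0,0,0,0,1]]]}}

```text
time_s: 29.95
ee_pos: [0.4707, 0.1875, 0.0847]
eef_rot: [3.14, 0.004, -3.141]
force: [3.9, 6.8, -0.4]
grip_width: 0.0233
grip_force: 40.0
```

Scaled: -1.5 mm is -0.002, -1 mm is -0.0013.

{"name": "arm_command", "arguments": {"plan": [[[-0.0007,0,0,0,0,0,1],[-0.0013,0,0,0,0,0,1],[-0.002,0,0,0,0,0,1],[-0.002,0,0,0,0,0,1]]]}}

```text
time_s: 30.35
ee_pos: [0.4721, 0.1873, 0.0846]
eef_rot: [3.14, 0.004, -3.141]
force: [2.9, 4.5, -0.9]
grip_width: 0.0237
grip_force: 40.0
```

```bash
python3 f.py
```

```text
[ 3.53  4.51 -0.79] [ 0.925 -0.577  0.193] [0.47209 0.1873  0.08462] 30.5
```

Scaled: -1 mm is -0.0013, -0.5 mm is -0.0007.

{"name": "arm_command", "arguments": {"plan": [[[-0.0007,0,0,0,0,0,1],[-0.0013,0,0,0,0,0,1],[-0.0013,0,0,0,0,0,1]]]}}

```text
time_s: 30.8
ee_pos: [0.4726, 0.1871, 0.0844]
eef_rot: [3.141, 0.002, -3.141]
force: [3.1, 4.6, -0.9]
grip_width: 0.0237
grip_force: 40.0
```

{"name": "arm_command", "arguments": {"plan": [[[-0.0007,0,0,0,0,0,1],[-0.0013,0,0,0,0,0,1],[-0.0013,0,0,0,0,0,1]]]}}

```text
time_s: 31.1
ee_pos: [0.4733, 0.187, 0.0842]
eef_rot: [3.141, 0.001, -3.141]
force: [2.5, 3.6, -1.8]
grip_width: 0.0232
grip_force: 40.0
```

{"name": "arm_command", "arguments": {"plan": [[[-0.0005,0,0,0,0,0,1],[-0.0009,0,0,0,0,0,1],[-0.0009,0,0,0,0,0,1]]]}}

```text
time_s: 31.4
ee_pos: [0.4738, 0.1869, 0.0841]
eef_rot: [3.141, 0.001, -3.141]
force: [1.1, 3.3, -1.2]
grip_width: 0.0237
grip_force: 40.0
```

```bash
python3 f.py
```

```text
[ 1.99  3.26 -0.6 ] [ 0.642 -0.361  0.134] [0.47375 0.18692 0.08412] 31.55
```

Scaled: -0.7 mm is -0.0009, -0.4 mm is -0.0005.

{"name": "arm_command", "arguments": {"plan": [[[-0.0005,0,0,0,0,0,1],[-0.0009,0,0,0,0,0,1],[-0.0009,0,0,0,0,0,1]]]}}

```text
time_s: 31.85
ee_pos: [0.4744, 0.1869, 0.0841]
eef_rot: [3.141, 0.001, -3.141]
force: [1.1, 2.0, 0.2]
grip_width: 0.0236
grip_force: 40.0
```

Scaled: -0.6 mm is -0.0008, -0.3 mm is -0.0004.

{"name": "arm_command", "arguments": {"plan": [[[-0.0004,0,0,0,0,0,1],[-0.0008,0,0,0,0,0,1],[-0.0008,0,0,0,0,0,1]]]}}

```text
time_s: 32.15
ee_pos: [0.4749, 0.1869, 0.084]
eef_rot: [3.141, 0.001, -3.141]
force: [0.4, 2.1, -0.0]
grip_width: 0.024
grip_force: 40.0
```

{"name": "arm_command", "arguments": {"plan": [[[-0.0004,0,0,0,0,0,1],[-0.0007,0,0,0,0,0,1],[-0.0007,0,0,0,0,0,1]]]}}

```text
time_s: 32.45
ee_pos: [0.4754, 0.187, 0.084]
eef_rot: [3.141, 0.001, -3.141]
force: [-1.2, 2.3, -1.4]
grip_width: 0.0233
grip_force: 40.0
```

```bash
python3 f.py
```

```text
[-1.13  2.52 -0.84] [0.447 0.247 0.076] [0.47544 0.18696 0.08407] 32.6
```

{"name": "arm_command", "arguments": {"plan": [[[-0.0004,0,0,0,0,0,1],[-0.0004,0,0,0,0,0,1]]]}}

```text
time_s: 32.8
ee_pos: [0.4758, 0.187, 0.0841]
eef_rot: [3.141, 0.001, -3.141]
force: [-0.6, 2.7, -0.6]
grip_width: 0.0237
grip_force: 40.0
```

Scaled: -0.3 mm is -0.0004.

{"name": "arm_command", "arguments": {"plan": [[[-0.0004,0,0,0,0,0,1],[-0.0004,0,0,0,0,0,1]]]}}

```text
time_s: 33.0
ee_pos: [0.4761, 0.187, 0.0841]
eef_rot: [3.141, 0.001, -3.141]
force: [-1.9, 2.8, -0.6]
grip_width: 0.0237
grip_force: 40.0
```

{"name": "arm_command", "arguments": {"plan": [[[-0.0004,0,0,0,0,0,1],[-0.0004,0,0,0,0,0,1]]]}}

```text
time_s: 33.2
ee_pos: [0.4764, 0.1871, 0.0841]
eef_rot: [3.141, 0.001, -3.141]
force: [-2.8, 4.8, -1.0]
grip_width: 0.0237
grip_force: 40.0
```

```bash
python3 f.py
```

```text
[-3.4   4.14 -0.42] [0.83  0.598 0.148] [0.47638 0.18703 0.08409] 33.35
```

The side force is at its minimum around TCP x = 0.475, where the saddle hugs the post, and beyond that it builds up again, so the clip is home. Easing back slightly and letting go.

Scaled: 0.8 mm is 0.0011, 0.4 mm is 0.0005.

{"name": "arm_command", "arguments": {"plan": [[[0.0005,0,0,0,0,0,1],[0.0011,0.0001,0,0,0,0,1],[0.0011,0.0001,0,0,0,0,0.4],[0.0011,0.0001,0,0,0,0,0.2],[0.0011,0.0001,0,0,0,0,0],[0.0011,0.0001,0,0,0,0,0],[0.0011,0.0001,0,0,0,0,0],[0.0011,0.0001,0,0,0,0,0]]]}}

```text
time_s: 34.15
ee_pos: [0.4757, 0.187, 0.0841]
eef_rot: [3.141, 0.001, -3.141]
force: [-0.8, -0.4, 0.5]
grip_width: 0.0471
grip_force: 0.0
```

Scaled: -130 mm is -0.1733, -120 mm is -0.16.

{"name": "arm_command", "arguments": {"plan": [[[0.0011,0,-0.0107,0,0,0,0],[0.0011,0,-0.0333,0,0,0,0],[0.0011,0,-0.0733,0,0,0,0],[0.0267,0,-0.1267,0,0,0,0],[0.08,0,-0.16,0,0,0,0],[0.1333,0,-0.1733,0,0,0,0],[0.16,0,-0.1733,0,0,0,0],[0.16,0,-0.1733,0,0,0,0]]]}}

```text
time_s: 34.95
ee_pos: [0.3541, 0.1871, 0.2152]
eef_rot: [3.14, 0.003, -3.14]
force: [-0.0, 0.1, 0.9]
grip_width: 0.047
grip_force: 0.0
```

```bash
python3 - <<'E'
from h import *
p,d,i=shot("scene");P=pts(i,d)
t,dt,it=shot("top");Pt=pts(it,dt)
a=cv2.resize(p[170:235,345:415],None,fx=5,fy=5,interpolation=cv2.INTER_CUBIC)
b=cv2.resize(t[180:245,215:285],None,fx=5,fy=5,interpolation=cv2.INTER_CUBIC)
cv2.imwrite("pics/end.png",np.hstack([a,b]))
for n,q,i in(("scene",p,i),("top",t,it)):
    m=((q[...,2]>120)&(q[...,1]<60)&(q[...,0]<60)); m[:, :215]=0; m[:,420:]=0; m[:170]=0; m[245:]=0
    v,u=np.where(m); print(n,len(u),cast(i,np.c_[u,v].mean(0),.097).round(4))
o=ctrl.get_obs();print(o['time_s'],o['ee_pos'],o['force'])
E
```

```text
scene 14 [[0.4767 0.1901 0.097 ]]
top 82 [[0.476  0.1876 0.097 ]]
35.05 [0.35586244 0.18709482 0.21462456] [ 0.05490963  0.0185696  -0.75298602]
```

View pics/end.png

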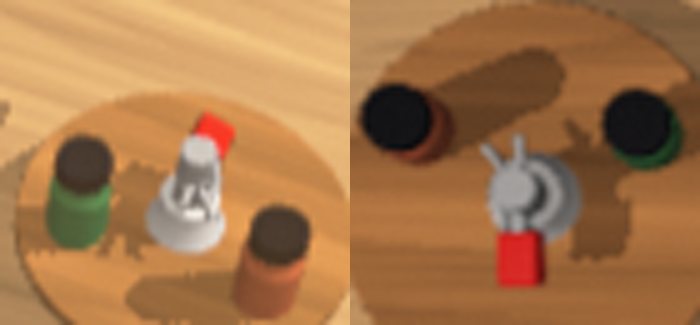

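The clip sits through the post with its red head at (520,258) and both leg ends emerging beyond the post at (520,145) and (490,155). Its head is at x ≈ 0.476, which puts the seat on the axis, and the jars have not moved. Handing in.

```bash
python3 -c "
from station import ctrl
print(ctrl.hand_in())"
```

```text
the job is handed in; nothing more can be done
None
```

The clip went through the post's cross-hole, the bent leg snapped over, and I released it and handed the job in at about 35 s. The last pictures show the seat within about 1 mm of the post's axis and both jars unmoved; hand-in returned no verdict, and I felt no hard stop at the shoulder.

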